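# Lock out the spot welder and put the setting block back in its slot

### The arm

A 7-joint arm with a two-finger parallel gripper is mounted at the origin on the work surface. World frame = base frame: x ahead of the robot, y to its left, z up, the work surface at z = 0. Lengths are in m, angles in rad, forces in N, time in s.
With the tool pointing down it reaches from about 0.425 to 0.8 m from the base axis. Payload 8.3 kg.
Tool frame: the origin (TCP) lies midway between the tips of the shut fingers; the grasp point (between the pads) lies env.grasp_offset behind it (env.grasp_offset is the distance from the TCP to the grasp point, in m); z points along the fingers, y is the line along which they close (so a half turn about z gives the same grasp; the last joint's range is limited). The gripper opens to 85 mm and grips with 20 to 120 N. Pads are 22 mm wide; open, the fingers measure 114 mm over their backs; the gripper's body (76 mm by 85 mm) begins 54 mm behind the grasp point. The pads swing forward as they close: fully open they stand 13 mm farther back than shut.
Start: joints at [1.11, 0.383, 0.016, 1.37, -0.006, 1.388, -0.046], TCP at [0.242, -0.576, 0.231] pointing down, gripper open.
Joint ranges: [-2.95, 2.95], [-0.25, 2.06], [-1.52, 1.56], [0.18, 2.33], [-1.44, 4.58], [0.02, 2.06], [-3.01, 3.01]. Speed limits (rad/s): [2.39, 2.39, 3.01, 3.01, 3.14, 3.14, 3.14].

### API

Orientations are given as a rotation vector (axis times angle).
In Python, from station import status, eyes, env gives the robot as it stands.
- The arm moves only by the tool step_arm, never from a script. Its argument "increments" is one flat list of numbers, 5 for each row, row after row: the opening, from 0 (shut) to 1 (fully open), then the shift along the tool's x, y, z in mm, then the turn about the tool's z in rad. In form: [gripper, dx, dy, dz, roll, gripper, dx, dy, dz, roll, ...]. A call has 1 to 12 rows; each row shifts and turns the commanded pose from where the row before left it, along the tool's axes as they then stand; what a row does not reach is not made up. A row lasts 1/12 s, in which the tool goes at most 41.7 mm and 7.16 degrees, less where a joint would pass 70% of its speed; a pose out of reach is approached as far as the arm can. A call is refused whole if a number of a shift passes 41.7 or a number of a turn 0.125, either way. A call with a gripper value outside its range is refused whole. The fingers move at their own pace and stop on an object; the grip force is fixed at half the most. Time passes only in rows, so rows that do not move let the fingers close. It gives the time, the measured TCP pose, the force, the opening and the grip force at its end, in the units of the state.
- status.sense(): the state, without advancing time (a new reading comes with each control period).
- eyes.read_camera(name): name is "scene" or "top" or "wrist"; returns the picture (420x560x3 uint8, red, green, blue); there is no depth.
- eyes.camera_model(name): a dict with "mtx" (3x3 intrinsics, pixels), "rvec" (rotation vector, rad) and "tvec" (3), from world to camera coordinates, as OpenCV has them. Camera axes: x right, y down, z forward; pixel columns grow to the right and rows downward; lengths in m; the calibration is good to about 2 mm. A picture is of the moment at which its call begins: read the wrist's pose just before it. camera_model takes no time and is no camera call; for the wrist camera it gives the pose at the moment of the call.
- env.sign_off(): hands the job in; it is judged then, once.
The state is a dict: "time": time; "joint_pos": joint angles; "qvel": joint speeds; "tau": joint torques, N m; "eef_pos": TCP position; "tool_rot": TCP orientation; "ft_force": force on the tool from outside, world axes, zero at the start; "ft_torque": the same for the moment, N m; "grip_width": finger opening in m; "gripper_force": force on a finger pad.
Only numpy, scipy, OpenCV 4.12 (cv2) and the standard library are available. Lean on these libraries where they do the work, as an engineer would, in place of code of your own. Each camera call takes 0.05 s, during which the arm holds its last target. There are 200 camera calls.

### The job

First press the red mushroom stop on the yellow box all the way down so that the welder is locked out, and leave it down. Only then take the yellow setting block off the steel work stage and lay it back in its own yellow-labelled slot of the sloped rack, base down and flat on the slot's floor between its walls; set it down, do not drop it. Leave the blue block, which is still in use, and everything else on the bench as it is.

Things in the scene. Friction and masses are not known exactly. Their poses are not given: they have to be found in the camera images.
- yellow_block: Setting block to put away, 0.25 to 0.5 kg. Aluminium base 120 (x) by 56 (y) by 18 mm; on its middle a yellow rib 80 (x) by 28 (y) mm from 18 to 50 mm high, with an aluminium band: grip the rib, closing along y. Origin: centre of the underside, x along its length, z up. Ends alike. Starts flat on the stage, x within 52 degrees of the robot's x.
- slot_yellow: Sloped slot, yellow label plate: the yellow block's place, empty. Origin: centre of its floor; x up the slope (28 degrees, rising away from the robot), y across, z square out of the floor. Pocket 128 (x) by 64 (y) mm, walls 14 high, 6 thick; label plate x 70-82 mm, 36 high. The rack's light bar passes at x 86, z 88 mm. Block lies along x, may slide to the low wall.
- rack: Fixed rack, base plate 180 (x) by 285 (y) by 12 mm, carrying the three slots, whose floor centres lie at x 0, y -90, 0, 90, z 62 mm. Origin: centre of the underside; x points as the slots climb. A white light bar 14 mm thick along y, centre at x 35, z 180 mm, on two end posts, stands in the way of an upright tool over a slot; a tool tilted square to the slope passes below it.
- slot_blue: One of three like slots, 90 mm apart in varying order on the fixed rack; size, axes and light bar as slot_yellow. Blue label plate, end walls and stripe. Empty, and to stay empty.
- slot_green: One of three like slots, 90 mm apart in varying order on the fixed rack; size, axes and light bar as slot_yellow. Green label plate and end walls. Filled by a fixed green block of the yellow one's shape.
- stage: Fixed steel work stage, a plate 200 (x) by 180 (y) by 18 mm thick on the bench; the yellow block starts on it. Origin: centre of the underside.
- stop_box: Fixed yellow control box 80 by 80 by 60 mm high with the red mushroom stop on top. Origin: centre of the underside.
- stop_top (a point): Middle of the top of the red mushroom stop (40 mm across, flat-topped, 100 mm above the bench when up). Pressed straight down it goes 8 mm to a hard stop against about 4 N of friction and stays where it is left: no spring lifts it.
- stop (a joint): Travel of the mushroom stop in m: 0 up, 0.008 fully down.
- blue_block: A second setting block, lying on the bench nearer the robot; bystander, to be left alone. Aluminium base 120 (x) by 56 (y) by 18 mm; on its middle a blue rib 80 (x) by 28 (y) mm from 18 to 50 mm high, with an aluminium band: grip the rib, closing along y. Origin: centre of the underside, x along its length, z up. Ends alike. 
- screwdriver: Screwdriver 190 mm long, lying on the bench right of the robot. Loose bystander, not to be disturbed. Origin: centre of the underside.
- flask: Red flask 68 mm across, 220 mm tall, left of the rack. Loose bystander, not to be disturbed. Origin: centre of the underside.
- tub: White tub 80 mm across, 80 mm tall, behind the stage. Loose bystander, not to be disturbed. Origin: centre of the underside.
- spray: Spray can 52 mm across, 170 mm tall, right of the stage. Loose bystander, not to be disturbed. Origin: centre of the underside.
- carton: Flat cardboard carton 120 (x) by 160 (y) by 50 mm, at the left. Loose bystander, not to be disturbed. Origin: centre of the underside.
Mind the look-alikes: they are no part of the job. What is shaped like the yellow_block but brown is not meant. Leave any pink or purple look-alike of the stop_box alone.

How it is judged:
By the outcome, as a careful person would: the job done as asked, in the order asked, and still so for the second after the job is handed in, with the robot touching nothing.
It also fails if it takes over 45 s, if anything falls off the work surface, if the arm or the gripper's body presses on something with over 40 N, if the wrist force passes 120 N, or if a joint passes its speed limit or range.

## Working session

There is one attempt and no reset: what is moved stays moved. The work goes in short steps, Python scripts to look and compute and a tool call to move; the robot and the scene stay as the last step left them, time stands still between calls to the robot, and variables do not carry over. Pictures are saved under pics/ and viewed, at most 10 in all, crops included, and the job is handed in when it is done.

Besides the shell and the picture viewer there is one more tool, called as name(argument=value, ...), one argument or row to a line, values as JSON. step_arm: Moves the arm, as the interface text tells. Its arguments: {"type":"object","properties":{"increments":{"type":"array"}},"required":["increments"]}

```bash
mkdir -p pics; ls; python3 - <<'E'
from station import status, eyes, env
import cv2,numpy as np
s=status.sense();print({k:np.round(v,3) for k,v in s.items()},env.grasp_offset)
a=eyes.read_camera("scene");b=eyes.read_camera("top")
np.save("scene0.npy",a);np.save("top0.npy",b)
for n,p in(("scene",a),("top",b)):
    cv2.imwrite(f"pics/{n}0.png",cv2.cvtColor(p,cv2.COLOR_RGB2BGR))
    m=eyes.camera_model(n);R=cv2.Rodrigues(np.array(m["rvec"],float))[0];print(n,-R.T@np.array(m["tvec"]).ravel(),m["mtx"],R)
E
```

```text
pics
{'time': np.float64(0.0), 'joint_pos': array([ 1.11 ,  0.384,  0.016,  1.371, -0.006,  1.388, -0.047]), 'qvel': array([-0.001, -0.001, -0.   ,  0.001, -0.   ,  0.   ,  0.001]), 'tau': array([ 1.0000e-03, -6.2760e+01,  8.4500e-01, -3.7183e+01,  1.7000e-02,
        1.4000e-02,  0.0000e+00]), 'eef_pos': array([ 0.242, -0.576,  0.23 ]), 'tool_rot': array([-3.078e+00, -6.200e-01,  1.000e-03]), 'ft_force': array([-0.402,  0.241, -0.04 ]), 'ft_torque': array([-0.003, -0.01 , -0.003]), 'gripper_force': np.float64(0.0), 'grip_width': np.float64(0.085)} 0.0187
scene [1.15227213 0.22932273 1.35198471] [[509.10993511   0.         277.71818323]
 [  0.         509.10993511 206.91040722]
 [  0.           0.           1.        ]] [[-0.32886199  0.94437103  0.00362542]
 [ 0.82611599  0.28953744 -0.48342574]
 [-0.45758296 -0.15598534 -0.87537786]]
top [0.2861912  0.00251511 1.57991287] [[543.6954139    0.         275.79085711]
 [  0.         543.6954139  209.38495628]
 [  0.           0.           1.        ]] [[ 0.01518566 -0.99976729  0.01532193]
 [-0.99257274 -0.01692264 -0.12046986]
 [ 0.12070111 -0.01337872 -0.99259874]]
```

View pics/top0.png

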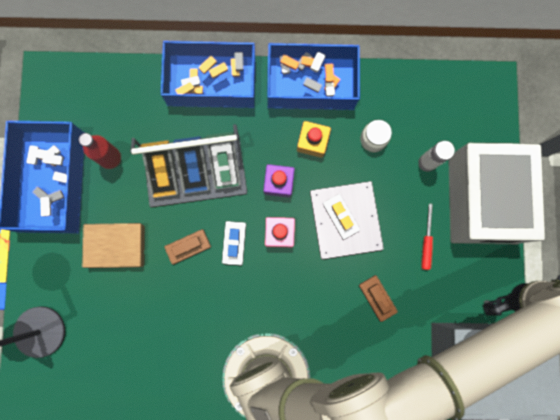

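View pics/scene0.png

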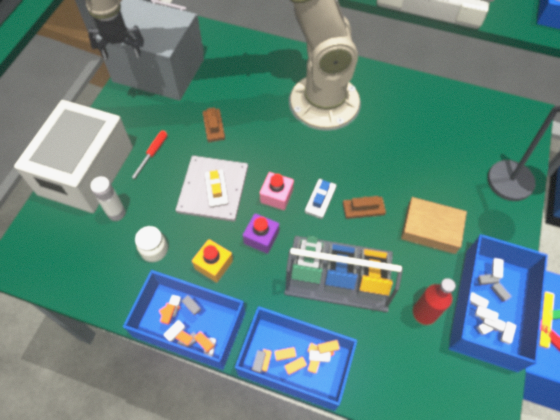

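Yellow slot is leftmost at top-view (160,175), with blue next (192,172) and green on the right (224,168). Stop look-alikes in the top view: the yellow box (314,137) fits; purple (279,180) and pink (280,232) do not. Blocks: the yellow rib on the stage (341,215) fits; blue (233,243) and brown (187,246) and (378,298) do not.

```bash
cat > h.py <<'E'
from station import status, eyes, env
import cv2,numpy as np
def cam(n):
    m=eyes.camera_model(n);return np.array(m["mtx"],float),cv2.Rodrigues(np.array(m["rvec"],float))[0],np.array(m["tvec"],float).ravel()
def ray(c,uv):
    K,R,t=c;d=R.T@np.linalg.inv(K)@np.array([uv[0],uv[1],1.]);return -R.T@t,d/np.linalg.norm(d)
def plane(c,uv,z):
    o,d=ray(c,uv);return o+d*(z-o[2])/d[2]
def tri(c1,u1,c2,u2):
    o1,d1=ray(c1,u1);o2,d2=ray(c2,u2)
    s=np.linalg.lstsq(np.stack([d1,-d2],1),o2-o1,rcond=None)[0]
    a,b=o1+s[0]*d1,o2+s[1]*d2;return (a+b)/2,np.linalg.norm(a-b)
def proj(c,P):
    K,R,t=c;p=K@(R@np.array(P,float)+t);return p[:2]/p[2]
HUE=dict(yellow=(18,34),red=(172,6),blue=(100,125),green=(60,95))
def blobs(im,col,box,smin=110,vmin=80,amin=12):
    h=cv2.cvtColor(im,cv2.COLOR_RGB2HSV);a,b=HUE[col];H=h[...,0]
    k=((H>=a)&(H<=b)) if a<b else ((H>=a)|(H<=b))
    k&=(h[...,1]>smin)&(h[...,2]>vmin);m=np.zeros_like(k);x0,y0,x1,y1=box;m[y0:y1,x0:x1]=k[y0:y1,x0:x1]
    n,l,s,c=cv2.connectedComponentsWithStats(m.astype(np.uint8))
    return [(c[i],s[i],l==i) for i in range(1,n) if s[i][4]>=amin]
def save(im,n,box=None,f=1):
    if box: im=im[box[1]:box[3],box[0]:box[2]]
    cv2.imwrite(f"pics/{n}.png",cv2.cvtColor(cv2.resize(im,None,fx=f,fy=f,interpolation=cv2.INTER_CUBIC),cv2.COLOR_RGB2BGR))
E
python3 - <<'E'
from h import *
T=np.load("top0.npy");S=np.load("scene0.npy");ct,cs=cam("top"),cam("scene")
save(T,"crop1",(125,115,405,325),2.8)
for n,im,c,bx in(("top",T,ct,(70,110,400,270)),("scene",S,cs,(170,150,470,340))):
  for col in("yellow","red"):
    for ce,s,_ in blobs(im,col,bx): print(n,col,ce.round(1),s)
E
```

```text
top yellow [313.1 139.5] [297 121  34  36 683]
top yellow [154.2 143.4] [140 141  29   6  77]
top yellow [160.3 170.5] [152 155  18  33 414]
top yellow [164.  193.2] [153 190  23   8 105]
top yellow [338.1 207.8] [333 202  12  13  93]
top yellow [346.2 222.3] [340 216  13  13 101]
top red [314.3 134.7] [308 128  13  14 149]
top red [ 98.  150.3] [ 83 136  29  32 458]
top red [278.7 177.7] [272 171  14  14 162]
top red [279.7 230.9] [273 224  15  15 174]
scene yellow [213.8 174.5] [210 171   9   8  59]
scene yellow [216.1 189.7] [212 184   9  13 102]
scene yellow [435.3 221.2] [ 406  198   59   48 1796]
scene yellow [212.4 261.3] [192 239  40  42 804]
scene yellow [375.  253.6] [364 249  23  10 153]
scene yellow [374.9 259.7] [370 259  10   3  18]
scene yellow [375.2 282.5] [359 268  34  28 622]
scene yellow [183.6 336.8] [179 334  11   6  45]
scene yellow [200.2 337.4] [197 335   8   5  28]
scene red [276.5 180.4] [270 174  14  13 155]
scene red [260.4 224.2] [254 217  14  15 156]
scene red [210.1 253. ] [204 246  14  14 154]
scene red [431.7 304.6] [414 285  38  39 937]
```

View pics/crop1.png

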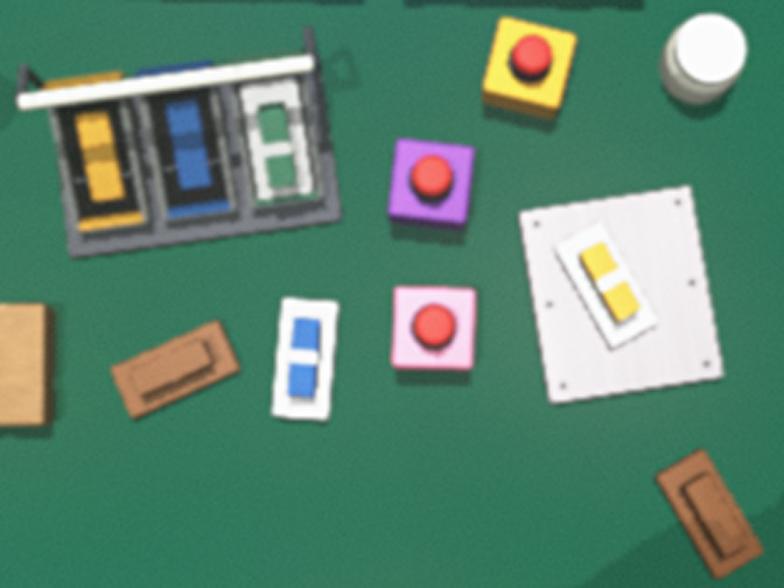

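The crop confirms the yellow stop box (530,60), the yellow block on the stage (608,285), and the empty yellow slot, leftmost in the rack (100,155).

```bash
python3 - <<'E'
from h import *
T=np.load("top0.npy");S=np.load("scene0.npy");ct,cs=cam("top"),cam("scene")
print("stop",plane(ct,(314.3,134.7),.095),plane(cs,(210.1,253),.095),tri(ct,(314.3,134.7),cs,(210.1,253)))
for n,a,b,c in(("top",(338.1,207.8),(346.2,222.3),ct),("scn",(213.8,174.5),(216.1,189.7),cs)):
    A,B=plane(c,a,.066),plane(c,b,.066);d=A-B;print(n,"block halves",A,B,"mid",(A+B)/2,"yaw",np.degrees(np.arctan2(d[1],d[0])),np.linalg.norm(d))
# rack front corners z=.012
L,R=plane(ct,(150,206),.012),plane(ct,(246.4,192.5),.012);d=L-R;print("rack front",L,R,np.linalg.norm(d),"yaw",np.degrees(np.arctan2(-d[0],d[1])))
B=[plane(ct,u,.187) for u in((132,151),(237,137.5))];d=B[0]-B[1];print("bar",B,np.linalg.norm(d),np.degrees(np.arctan2(-d[0],d[1])))
# slot low wall top, z at slot(-67,14)
s,c=np.sin(np.radians(28)),np.cos(np.radians(28))
zw=.062-.067*s+.014*c
print("lowwall",zw,plane(ct,(164,193.2),zw))
print("stripe",plane(ct,(160.3,170.5),.062), plane(cs,(375.2,282.5),.062))
# low wall blob & stripe geometry
for ce,st,m in blobs(T,"yellow",(140,150,180,205)):
    p=np.argwhere(m)[:,::-1].astype(np.float32);r=cv2.minAreaRect(p);print(r)
h=plane(ct,(100,150),.15);print("flask",plane(ct,(92,141),.22))
for n in("wrist",):
    m=cam(n);print("wristcam",-m[1].T@m[2],m[1][2])
E
```

```text
stop [ 0.67932168 -0.12217052  0.095     ] [ 0.68875173 -0.11949874  0.095     ] (array([ 0.68327204, -0.1235077 ,  0.08020197]), np.float64(0.00019757852543563818))
top block halves [ 0.47775888 -0.19298191  0.066     ] [ 0.43718978 -0.21577951  0.066     ] mid [ 0.45747433 -0.20438071  0.066     ] yaw 29.33358837799373 0.04653581780856326
scn block halves [ 0.43873477 -0.21652936  0.066     ] [ 0.48538486 -0.18973291  0.066     ] mid [ 0.46205982 -0.20313113  0.066     ] yaw -150.12635208013126 0.05379851677754864
rack front [0.48051552 0.34595785 0.012     ] [0.52494684 0.0677734  0.012     ] 0.2817103642171972 yaw 9.074572290861235
bar [array([0.60233949, 0.36053893, 0.187     ]), array([0.6435513 , 0.08825946, 0.187     ])] 0.27538069340021537 8.606873716693443
lowwall 0.04290667159337029 [0.51411111 0.30102057 0.04290667]
stripe [0.57596127 0.31033047 0.062     ] [0.60995801 0.32176789 0.062     ]
((160.2115478515625, 170.5576934814453), (32.947513580322266, 13.139782905578613), 78.69007110595703)
((163.94219970703125, 193.124267578125), (4.941859245300293, 22.200349807739258), 81.25383758544922)
flask [0.61891084 0.45466978 0.22      ]
wristcam [ 0.30913499 -0.54832286  0.37293007] [-0.2600321 -0.1075833 -0.959588 ]
```

step_arm(
  increments=[0, 36, -15.5, 0, 0, 0, 36, -15.5, 0, 0, 0, 36, -15.5, 0, 0, 0, 36, -15.5, 0, 0, 0, 36, -15.5, 0, 0, 0, 36, -15.5, 0, 0, 0, 36, -15.5, 0, 0, 0, 36, -15.5, 0, 0, 0, 36, -15.5, 0, 0, 0, 36, -15.5, 0, 0, 0, 36, -15.5, 0, 0, 0, 36, -15.5, 0, 0],
)

```text
time: 1.1
eef_pos: [0.5691, -0.2357, 0.2309]
tool_rot: [-3.079, -0.62, 0.001]
ft_force: [0.3, -0.4, -0.4]
grip_width: -0.0001
gripper_force: 0.0
```

```bash
python3 - <<'E'
from h import *
c=cam("wrist");W=eyes.read_camera("wrist");np.save("w1.npy",W);save(W,"w1")
for col in("red","yellow"):
  for ce,s,_ in blobs(W,col,(0,0,560,420),amin=100): print(col,ce.round(1),s,plane(c,ce,.1 if col=="red" else .068))
P=status.sense();print(P["eef_pos"],P["tool_rot"])
E
```

```text
red [205.5  23.2] [ 181    0   50   51 2063] [ 0.68197308 -0.12928394  0.1       ]
red [ 50.9 119.6] [  24   97   54   46 1960] [ 0.56282499 -0.03216757  0.1       ]
red [ 73.8 214.7] [  34  198   82   40 1028] [ 0.48660983 -0.06834513  0.1       ]
red [ 26.8 264.5] [   3  244   56   41 1522] [ 0.41880143 -0.03730856  0.1       ]
red [378.7 353.1] [370 345  18  17 155] [ 0.45913126 -0.40112248  0.1       ]
yellow [220.6  47.4] [ 155    0  118   99 5267] [ 0.67445727 -0.13867667  0.068     ]
yellow [212.  251.1] [ 196  232   33   39 1025] [ 0.48589833 -0.19720277  0.068     ]
yellow [220.4 289.6] [204 271  30  34 606] [ 0.4456412  -0.22126996  0.068     ]
[ 0.57451538 -0.2261309   0.2305022 ] [-3.07119549 -0.63608381 -0.00493813]
```

View pics/w1.png

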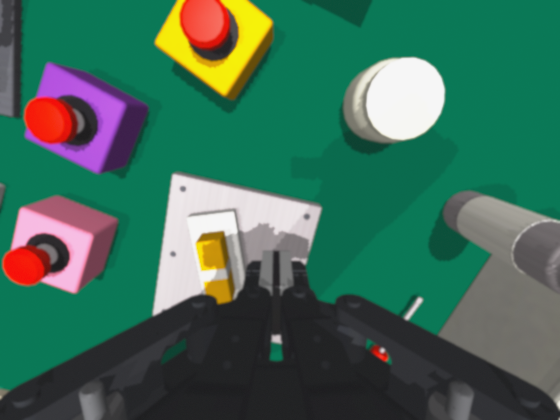

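Wrist view: the yellow box's stop is at (205,23), the block rib at (212–220, 251–290), and the spray, tub and look-alikes are clear of the path. All stop estimates agree on about (0.681, -0.126).

step_arm(
  increments=[0, 29, -12, 0, 0, 0, 29, -12, 0, 0, 0, 29, -12, 0, 0, 0, 29, -12, 0, 0, 0, 31, -11, 0, 0, 0, 0, 0, 30, 0, 0, 0, 0, 30, 0, 0, 0, 0, 30, 0, 0, 0, 0, 10, 0, 0, 0, 0, 5, 0, 0, 0, 0, 0, 0, 0, 0, 0, 0, 0],
)

```text
time: 2.15
eef_pos: [0.6818, -0.1263, 0.1282]
tool_rot: [3.079, 0.62, 0.003]
ft_force: [0.5, -0.6, 0.1]
grip_width: 0.0001
gripper_force: 0.0
```

step_arm(
  increments=[0, 0, 0, 15, 0, 0, 0, 0, 8, 0, 0, 0, 0, 3, 0, 0, 0, 0, 2, 0, 0, 0, 0, 2, 0, 0, 0, 0, 2, 0, 0, 0, 0, 2, 0, 0, 0, 0, 1, 0, 0, 0, 0, 1, 0, 0, 0, 0, 0, 0, 0, 0, 0, 0, 0],
)

```text
time: 3.07
eef_pos: [0.6814, -0.1261, 0.0919]
tool_rot: [3.079, 0.62, 0.002]
ft_force: [-5.1, -0.3, 10.5]
grip_width: 0.0001
gripper_force: 5.4
```

step_arm(
  increments=[0, 0, 0, 1, 0, 0, 0, 0, 1, 0, 0, 0, 0, 0, 0, 0, 0, 0, 0, 0],
)

```text
time: 3.4
eef_pos: [0.6815, -0.1261, 0.0917]
tool_rot: [3.079, 0.62, 0.004]
ft_force: [-11.1, 0.6, 20.9]
grip_width: -0.0002
gripper_force: 10.6
```

step_arm(
  increments=[0, 0, 0, -15, 0, 0, 0, 0, -41, 0, 0, 0, 0, -41, 0, 0, 0, 0, -41, 0, 1, -39, -1.3, 0, 0, 1, -39, -1.3, 0, 0, 1, -39, -1.3, 0, 0, 1, -39, -1.3, 0, 0, 1, -39, -1.3, 0, 0, 1, -39, -1.3, 0, 0, 1, -39, -1.3, 0, 0, 1, -39, -1.3, 0, 0],
)

```text
time: 4.4
eef_pos: [0.3877, -0.2376, 0.2262]
tool_rot: [3.079, 0.621, 0.001]
ft_force: [-0.1, -1.3, 1.0]
grip_width: 0.0856
gripper_force: 0.0
```

step_arm(
  increments=[1, 0, 0, 0, -0.1, 1, 0, 0, 0, 0, 1, 0, 0, 0, 0, 1, 0, 0, 0, 0],
)

```text
time: 4.73
eef_pos: [0.3904, -0.2366, 0.2263]
tool_rot: [-3.045, -0.773, -0.001]
ft_force: [0.4, 0.3, -0.8]
grip_width: 0.0851
gripper_force: 0.0
```

```bash
cat > rib.py <<'E'
from h import *
P=status.sense();print(P["eef_pos"].round(4),P["tool_rot"].round(3))
c=cam("wrist");W=eyes.read_camera("wrist");np.save("w2.npy",W);save(W,"w2")
M=np.zeros((420,560),np.uint8)
for ce,s,m in blobs(W,"yellow",(0,0,560,420),amin=150):
    print(ce.round(1),s,plane(c,ce,.068))
E
python3 rib.py
```

```text
[ 0.3904 -0.2366  0.2263] [-3.045e+00 -7.730e-01 -1.000e-03]
[282.9  91.2] [ 268   72   30   39 1124] [ 0.479858   -0.19617842  0.068     ]
[283.9 142.7] [ 270  125   29   36 1002] [ 0.44007618 -0.21911927  0.068     ]
```

View pics/w2.png

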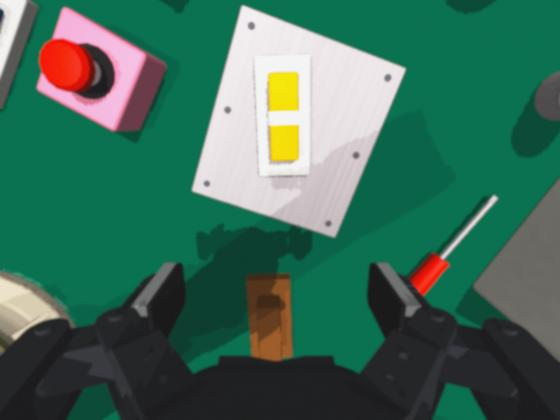

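step_arm(
  increments=[1, 0, 0, 0, -0.026, 1, 30, 4.8, 0, 0, 1, 30, 4.8, 0, 0, 1, 0, 0, 35, 0, 1, 0, 0, 35, 0, 1, 0, 0, 35, 0, 1, 0, 0, 35, 0, 1, 0, 0, 10, 0, 1, 0, 0, 0, 0, 1, 0, 0, 0, 0],
)

```text
time: 5.62
eef_pos: [0.447, -0.2152, 0.077]
tool_rot: [-3.034, -0.814, -0.0]
ft_force: [0.1, -0.4, 0.9]
grip_width: 0.0854
gripper_force: 0.0
```

```bash
python3 rib.py; python3 -c "
from h import *
c=cam('wrist')
y=np.radians(30);X=np.array([np.cos(y),np.sin(y),0]);Y=np.array([-X[1],X[0],0]);C=np.array([.46,-.2075,.068])
print([proj(c,C+a*X*.04+b*Y*.014).round() for a in(1,-1) for b in(1,-1)])"
```

```text
[ 0.447  -0.2152  0.077 ] [-3.034 -0.814 -0.   ]
[274.8 188.5] [ 248  154   55   70 3725] [ 0.48142346 -0.19544559  0.068     ]
[275.1 273.2] [ 249  247   52   54 2679] [ 0.44091142 -0.21895682  0.068     ]
[array([244., 158.]), array([301., 158.]), array([248., 301.]), array([298., 301.])]
```

View pics/w2.png

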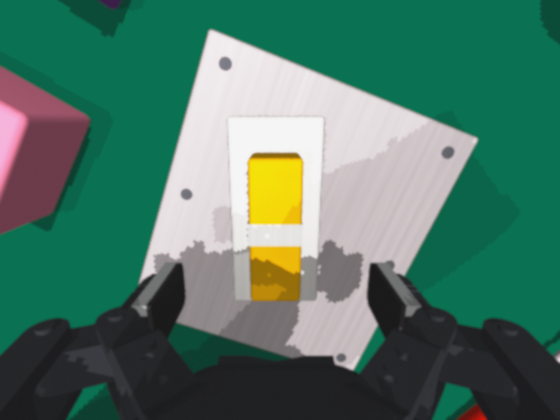

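The rib is centred between the fingers and parallel to them: edges at columns 248–302, with 244–301 predicted. Lowering and gripping.

step_arm(
  increments=[1, 0, 1, 20, 0, 1, 0, 0, 16, 0, 1, 0, 0, 0, 0, 0, 0, 0, 0, 0, 0, 0, 0, 0, 0, 0, 0, 0, 0, 0, 0, 0, 0, 0, 0, 0, 0, 0, 0, 0, 0, 0, 0, 0, 0, 0, 0, 0, 0, 0],
)

```text
time: 6.5
eef_pos: [0.4473, -0.2167, 0.0414]
tool_rot: [3.033, 0.813, 0.002]
ft_force: [-1.0, 0.9, 6.4]
grip_width: 0.0273
gripper_force: 61.1
```

step_arm(
  increments=[0, 0, 0, -10, 0, 0, 0, 0, -30, 0, 0, 0, 0, -41, 0.1, 0, 0, 0, -41, 0.12, 0, 0, 0, -41, 0.12, 0, 0, 0, -41, 0.028, 0, 0, 0, 0, 0],
)

```text
time: 7.08
eef_pos: [0.4497, -0.2175, 0.2538]
tool_rot: [3.126, 0.241, 0.018]
ft_force: [2.2, -0.1, -2.6]
grip_width: 0.0271
gripper_force: 60.2
```

step_arm(
  increments=[0, 5, -18, 0, 0, 0, 10, -36.5, 0, 0, 0, 10, -36.5, 0, 0, 0, 10, -36.5, 0, 0, 0, 10, -36.5, 0, 0, 0, 10, -36.5, 0, 0, 0, 10, -36.5, 0, 0, 0, 10, -36.5, 0, 0, 0, 10, -36.5, 0, 0, 0, 10, -36.5, 0, 0, 0, 10, -36.5, 0, 0, 0, 5, -18, 0, 0],
)

```text
time: 8.08
eef_pos: [0.4915, 0.2021, 0.2445]
tool_rot: [-3.129, -0.253, 0.001]
ft_force: [0.5, 0.5, -2.9]
grip_width: 0.0271
gripper_force: 60.0
```

step_arm(
  increments=[0, 0, 0, 0, 0, 0, 0, 0, 0, 0, 0, 0, 0, 0, 0],
)

```text
time: 8.33
eef_pos: [0.4928, 0.1959, 0.2441]
tool_rot: [3.131, 0.244, -0.001]
ft_force: [-0.2, -0.4, -3.9]
grip_width: 0.027
gripper_force: 60.0
```

```bash
cat > look.py <<'E'
from h import *
import sys
P=status.sense();print(P["eef_pos"].round(4),P["tool_rot"].round(3),P["grip_width"].round(4))
a=cv2.Rodrigues(np.array(P["tool_rot"],float))[0];print("yaw",np.degrees(np.arctan2(a[1,0],a[0,0])))
c=cam("wrist");W=eyes.read_camera("wrist");n=sys.argv[1];np.save(n+".npy",W);save(W,n)
np.savez(n+"_c.npz",K=c[0],R=c[1],t=c[2])
for ce,s,m in blobs(W,"yellow",(0,0,560,420),amin=100): print(ce.round(1),s)
E
python3 look.py w3
```

```text
Traceback (most recent call last):
  File "look.py", line 3, in <module>
    P=status.sense();print(P["eef_pos"].round(4),P["tool_rot"].round(3),P["grip_width"].round(4))
                                                                        ^^^^^^^^^^^^^^^^^^^^^
AttributeError: 'float' object has no attribute 'round'
```

```bash
sed -i 's/P\["grip_width"\].round(4)/P["grip_width"]/' look.py; python3 look.py w3
```

```text
[0.4928 0.1959 0.2441] [ 3.131e+00  2.440e-01 -1.000e-03] 0.02699059991512432
yaw 8.914804752639755
[550.7  68. ] [535  36  25  55 751]
[173.5  84.1] [ 146   39   54   94 3128]
[186.  151.6] [157 145  59  14 801]
[275.3 205. ] [ 240  159   71   92 6203]
[276.  310.6] [ 243  278   66   67 4180]
```

View pics/w3.png

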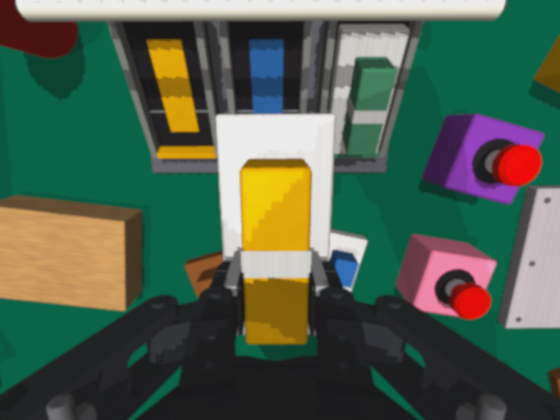

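Wrist view: yellow low wall at (186,152), floor stripe at (173,84), rack front edge on row ~170, columns 153–386. The block is held straight, nose towards the rack. Refining the slot's position.

```bash
cat > slot.py <<'E'
from h import *
psi=np.radians(8.9);s28,c28=np.sin(np.radians(28)),np.cos(np.radians(28))
RX=np.array([np.cos(psi),np.sin(psi),0]);RY=np.array([-RX[1],RX[0],0]);Z=np.array([0,0,1.])
SX=RX*c28+Z*s28;SZ=-RX*s28+Z*c28
S0=np.array([.577,.310,.062])
def sp(x,y,z,S=S0): return S+SX*x+RY*y+SZ*z
def rk(p): d=np.array(p)-S0;return np.round(1000*np.array([d@RX,d@RY,d[2]]),1)
E
python3 - <<'E'
from slot import *
d=np.load("w3_c.npz");c=(d["K"],d["R"],d["t"]);W=np.load("w3.npy")
bl=blobs(W,"yellow",(140,30,220,165),amin=100)
for ce,s,m in bl:
    p=np.argwhere(m)[:,::-1].astype(np.float32);q=cv2.boxPoints(cv2.minAreaRect(p));print(ce,q.round(1).tolist())
print("pred low wall corners",[proj(c,sp(a,b*.032,.014)).round(1).tolist() for a in(-.07,-.064) for b in(1,-1)])
# low wall centre and stripe line in rack frame
o=sp(-.067,0,.014);print("lowwall centre offset",rk(plane(c,(186,150.5),o[2])),"expect",rk(o))
# stripe: rays onto sloped floor
for ce,s,m in bl:
  if s[4]>2000:
    for r in (50,80,110,128):
        cols=np.where(m[r])[0];mid=(cols.min()+cols.max())/2
        O,D=ray(c,(mid,r));t=((S0-O)@SZ)/(D@SZ);print(r,rk(O+D*t))
for u in((153,171),(386,171)):print("corner",rk(plane(c,u,.012)),rk(plane(c,u,0)))
E
```

```text
[173.51918159  84.11796675] [[145.5, 39.5], [180.10000610351562, 32.599998474121094], [199.89999389648438, 131.60000610351562], [165.3000030517578, 138.5]]
[186.02746567 151.60299625] [[157.0, 145.0], [215.0, 145.0], [215.0, 158.0], [157.0, 158.0]]
pred low wall corners [[156.3, 157.9], [214.2, 157.9], [154.9, 153.3], [213.5, 153.3]]
lowwall centre offset [-60.2  -1.9 -19.1] expect [-65.7  -0.  -19.1]
50 [32.1 -1.  17.1]
80 [ 8.6 -1.6  4.6]
110 [-18.3  -1.2  -9.7]
128 [-36.4  -1.6 -19.4]
corner [-87.6  49.  -50. ] [-89.5  53.8 -62. ]
corner [ -87.7 -234.1  -50. ] [ -89.6 -238.4  -62. ]
```

```bash
python3 - <<'E'
from slot import *
d=np.load("w3_c.npz");c=(d["K"],d["R"],d["t"])
P=np.array([.4928,.1959,.2441]);B=P+RX*.0155-Z*.0234
b=lambda x,y,z:proj(c,B+RX*x+RY*y+Z*z).round(1).tolist()
print("base nose top",b(.06,.028,.018),b(.06,-.028,.018),"rib front top",b(.04,.014,.05),b(.04,-.014,.05))
print("tcp in rack",rk(P), "bar bottom edges", proj(c,S0+RX*.028-RY*.09+Z*(.173-.062)).round(1), proj(c,S0+RX*.028-RY*.09+Z*(.187-.062)).round(1))
for n,s in(("col",None),):pass
E
```

```text
base nose top [213.9, 113.7] [336.8, 113.7] rib front top [238.0, 168.0] [312.7, 168.0]
tcp in rack [-100.8  -99.7  182.1] bar bottom edges [259.5  24.2] [258.3  16.9]
```

step_arm(
  increments=[0, -16.4, -20, 0, 0, 0, -16.4, -30, 0, 0, 0, -16.4, -30, 0, 0, 0, 0, -18.5, 0, 0, 0, 0, 0, 20, 0, 0, 0, 0, 35, 0, 0, 0, 0, 35, 0, 0, 0, 0, 20, 0, 0, 0, 0, 9, 0, 0, 0, 0, 0, 0, 0, 0, 0, 0, 0],
)

```text
time: 9.3
eef_pos: [0.4299, 0.286, 0.1263]
tool_rot: [-3.132, -0.242, -0.001]
ft_force: [0.2, 0.2, -1.7]
grip_width: 0.0266
gripper_force: 60.0
```

```bash
python3 look.py w4; python3 -c "
from slot import *
P=status.sense();print(rk(P['eef_pos']))"
```

```text
[0.4299 0.286  0.1263] [-3.132e+00 -2.420e-01 -1.000e-03] 0.026588196493142147
yaw 8.85423360675512
[276.1  31.7] [ 250    0   53   66 3315]
[276.3  99. ] [ 230   90   94   19 1761]
[275.4 205. ] [ 240  159   71   92 6190]
[ 83.1 254.2] [    0   191   172   138 14801]
[276.1 310.8] [ 244  278   66   67 4211]
[105.1 316.2] [ 87 310  34  16 224]
[ 71.5 327.1] [ 46 322  51  14 287]
[-148.6   -0.4   65. ]
```

View pics/w4.png

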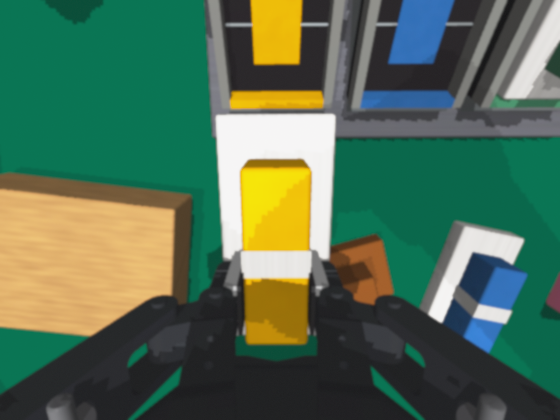

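The slot's wall and stripe are both centred on column 276, the same as the held rib, so the block is aligned across the slot. Checking the fore-aft position.

```bash
python3 - <<'E'
from slot import *
d=np.load("w4_c.npz");c=(d["K"],d["R"],d["t"]);W=np.load("w4.npy")
print(proj(c,sp(-.07,0,.014)),proj(c,sp(-.064,0,.014)),proj(c,sp(-.064,0,0)))
b=blobs(W,"yellow",(225,70,330,112),amin=300)[0];print(b[1],[int(x) for x in np.where(b[2][:,276])[0][[0,-1]]])
print(W[84:114,276].tolist())
print(proj(c,sp(-.064,.032,.014)),proj(c,sp(-.064,-.032,.014)))
E
```

```text
[274.09248782 108.21303595] [274.05072077  99.90234142] [274.11879332  91.27132652]
[ 230   90   94   19 1761] [90, 108]
[[44, 40, 43], [43, 39, 43], [43, 40, 43], [43, 40, 43], [45, 41, 43], [60, 50, 42], [114, 85, 31], [178, 130, 10], [216, 160, 10], [225, 169, 10], [226, 171, 10], [227, 172, 10], [227, 172, 10], [227, 172, 10], [227, 172, 10], [230, 176, 10], [234, 182, 10], [237, 186, 10], [236, 186, 10], [234, 181, 10], [227, 173, 10], [223, 167, 10], [219, 163, 10], [210, 156, 10], [174, 135, 68], [125, 110, 90], [95, 95, 93], [80, 83, 84], [86, 86, 87], [133, 131, 130]]
[227.27141542  99.95451422] [320.83288775  99.85016542]
```

step_arm(
  increments=[0, 15, 0.7, 0, 0, 0, 25, 0, 0, 0, 0, 25, 0, 0, 0, 0, 25, 0, 0, 0, 0, 15, 0, 0, 0, 0, 3, 0, 0, 0, 0, 0, 0, 0, 0, 0, 0, 0, 0, 0],
)

```text
time: 10.02
eef_pos: [0.5358, 0.303, 0.1264]
tool_rot: [-3.131, -0.245, -0.001]
ft_force: [0.2, -0.4, -2.3]
grip_width: 0.0268
gripper_force: 60.1
```

step_arm(
  increments=[0, 4, 0, 4, 0, 0, 4, 0, 4, 0, 0, 4, 0, 3, 0, 0, 0, 0, 2, 0, 0, 0, 0, 0, 0],
)

```text
time: 10.43
eef_pos: [0.5475, 0.304, 0.1114]
tool_rot: [3.132, 0.244, -0.002]
ft_force: [-0.5, 0.2, -3.4]
grip_width: 0.027
gripper_force: 60.1
```

```bash
python3 -c "
from slot import *
P=status.sense();print(rk(P['eef_pos']),P['tool_rot'],P['ft_force'])"
```

```text
[-30.   -1.3  49.4] [ 3.13156915e+00  2.44147356e-01 -1.98639488e-03] [-0.54107534  0.18349968 -3.41471636]
```

step_arm(
  increments=[0, 0, 0, 2, 0, 0, 0, 0, 2, 0, 0, 0, 0, 2, 0, 0, 0, 0, 0, 0],
)

```text
time: 10.77
eef_pos: [0.5468, 0.3049, 0.1074]
tool_rot: [3.132, 0.246, -0.001]
ft_force: [-7.2, -3.6, 8.5]
grip_width: 0.027
gripper_force: 61.7
```

step_arm(
  increments=[0, -0.4, 0, 2, 0, 0, -0.4, 0, 2, 0, 0, -0.4, 0, 2, 0, 0, -0.4, 0, 2, 0, 0, 0, 0, 0, 0],
)

```text
time: 11.18
eef_pos: [0.5439, 0.3045, 0.0991]
tool_rot: [3.131, 0.247, -0.004]
ft_force: [-12.1, -4.8, 9.0]
grip_width: 0.027
gripper_force: 63.1
```

step_arm(
  increments=[0, 0, 0, 2, 0, 0, 0, 0, 2, 0, 0, 0, 0, 2, 0, 0, 0, 0, 2, 0, 0, 0, 0, 2, 0, 0, 0, 0, 0, 0],
)

```text
time: 11.68
eef_pos: [0.5425, 0.3046, 0.0883]
tool_rot: [3.13, 0.248, -0.008]
ft_force: [-15.7, -4.7, 7.2]
grip_width: 0.0268
gripper_force: 65.6
```

```bash
python3 look.py w5; python3 -c "
from slot import *
P=status.sense();print(rk(P['eef_pos']))"
```

```text
[0.5425 0.3046 0.0883] [ 3.13   0.248 -0.008] 0.026750773606902388
yaw 9.06519049910789
[279.7  56.4] [  152    18   257    75 17702]
[276. 226.] [ 236  185   81   85 6369]
[275.7 316.1] [ 244  292   65   50 3075]
[-34.8   0.   26.4]
```

View pics/w5.png

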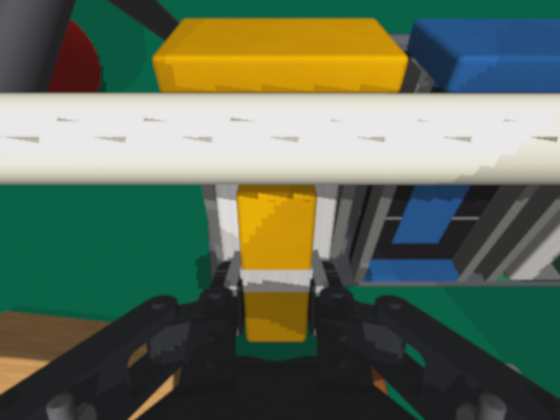

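The block is pitching up in the grip as intended and sits between the slot walls: rib at columns 236–317, base edges just inside both walls, bar clear above.

step_arm(
  increments=[0, 0, 0.8, 2, 0, 0, 0, 0, 2, 0, 0, 0, 0, 2, 0, 0, 0, 0, 2, 0, 0, 0, 0, 0, 0],
)

```text
time: 12.15
eef_pos: [0.543, 0.3046, 0.0804]
tool_rot: [3.132, 0.249, -0.007]
ft_force: [-13.5, -2.4, 6.3]
grip_width: 0.027
gripper_force: 67.7
```

```bash
python3 -c "
from slot import *
P=status.sense();print(rk(P['eef_pos']),P['joint_pos'])"
```

```text
[-34.5  -0.1  18.4] [-0.16887908  0.5529405  -0.54416776  1.54253128  0.3021026   1.13513435
 -2.18823083]
```

step_arm(
  increments=[0, 0, 0, 2, 0, 0, 0, 0, 1.5, 0, 0, 0, 0, 1.5, 0, 0, 0, 0, 0, 0],
)

```text
time: 12.48
eef_pos: [0.5431, 0.3048, 0.08]
tool_rot: [3.131, 0.249, -0.003]
ft_force: [-27.3, -11.9, 38.3]
grip_width: 0.027
gripper_force: 72.4
```

step_arm(
  increments=[0, 0, 0, 1, 0, 0, 0, 0, 1, 0, 0, 0, 0, 0, 0],
)

```text
time: 12.73
eef_pos: [0.5431, 0.3048, 0.0799]
tool_rot: [3.131, 0.249, -0.002]
ft_force: [-34.2, -17.0, 53.4]
grip_width: 0.0268
gripper_force: 74.4
```

step_arm(
  increments=[0, 0, 0, -6, 0, 0, 0, 0, -4, 0, 0, 3, 0, 0, 0, 0, 0, 0, 0, 0, 0, 0, 0, 2, 0, 0, 0, 0, 2, 0, 0, 0, 0, 2, 0, 0, 0, 0, 0, 0],
)

```text
time: 13.4
eef_pos: [0.5493, 0.304, 0.0772]
tool_rot: [-3.132, -0.245, 0.0]
ft_force: [-4.0, -0.4, 4.7]
grip_width: 0.027
gripper_force: 69.1
```

```bash
python3 look.py w6; python3 - <<'E'
from slot import *
P=status.sense();print(rk(P['eef_pos']))
c=cam("wrist");W=np.load("w6.npy")
# rib top edge widths per row: yellow columns
h=cv2.cvtColor(W,cv2.COLOR_RGB2HSV)
m=(h[...,0]>=18)&(h[...,0]<=34)&(h[...,1]>110)&(h[...,2]>60)
for r in range(190,346,12):
    q=np.where(m[r,200:350])[0]
    if len(q)>10: print(r,200+q.min(),200+q.max(),q.max()-q.min()+1)
# predicted widths for flat block at slot x=-1
for x in(.035,.02,-.02,-.035):
    a,b=proj(c,sp(-.001+x,.0125,.05)),proj(c,sp(-.001+x,-.0155,.05));print("flat",x,a.round(1),b.round(1),(b-a)[0].round(1))
E
```

```text
[0.5493 0.304  0.0772] [-3.132 -0.245  0.   ] 0.026991841544675706
yaw 8.931157465751086
[274.   73.5] [  132    29   284    86 21969]
[275.9 263.1] [ 237  247   78   34 2534]
[275.8 316.6] [ 244  299   65   37 2228]
[-28.3  -1.6  15.2]
250 237 314 78
262 239 313 75
274 240 312 73
310 245 307 63
322 246 306 61
334 249 303 55
flat 0.035 [233.3 237. ] [316.3 237. ] 83.0
flat 0.02 [237.1 263.5] [312.6 263.6] 75.5
flat -0.02 [244.7 315.2] [305.4 315.3] 60.7
flat -0.035 [246.8 329.8] [303.4 329.8] 56.5
```

step_arm(
  increments=[0, -1, 0, 1.5, 0, 0, 0, 0, 1.5, 0, 0, 0, 0, 0, 0],
)

```text
time: 13.7
eef_pos: [0.549, 0.304, 0.0747]
tool_rot: [-3.131, -0.244, -0.003]
ft_force: [-1.5, -0.2, 6.1]
grip_width: 0.0268
gripper_force: 69.8
```

```bash
python3 -c "
from slot import *
P=status.sense();print(rk(P['eef_pos']),P['ft_force'])"
```

```text
[-28.6  -1.6  12.7] [-1.53932704 -0.15641803  6.09277256]
```

Still descending under light force; continuing.

step_arm(
  increments=[0, 0, 0, 1.5, 0, 0, 0, 0, 1.5, 0, 0, 0, 0, 0, 0],
)

```text
time: 13.95
eef_pos: [0.549, 0.3041, 0.0741]
tool_rot: [-3.132, -0.244, -0.004]
ft_force: [-9.0, -6.4, 22.7]
grip_width: 0.027
gripper_force: 72.3
```

step_arm(
  increments=[0, 0, 0, 1.5, 0, 0, 0, 0, 1.5, 0, 0, 0, 0, 0, 0],
)

```text
time: 14.2
eef_pos: [0.5491, 0.3041, 0.074]
tool_rot: [3.132, 0.244, 0.006]
ft_force: [-18.7, -12.8, 45.0]
grip_width: 0.0266
gripper_force: 75.0
```

```bash
python3 look.py w7; python3 - <<'E'
from slot import *
P=status.sense();print(rk(P['eef_pos']),P['ft_force'])
c=cam("wrist");W=np.load("w7.npy")
h=cv2.cvtColor(W,cv2.COLOR_RGB2HSV)
m=(h[...,0]>=18)&(h[...,0]<=34)&(h[...,1]>110)&(h[...,2]>60)
for r in range(190,350,8):
    q=np.where(m[r,200:350])[0]
    if len(q)>10: print(r,200+q.min(),200+q.max(),q.max()-q.min()+1)
for x in(.02,.007,-.007,-.02,-.035,-.04):
    a,b=proj(c,sp(-.001+x,.0125,.05)),proj(c,sp(-.001+x,-.0155,.05));print("flat",x,a.round(1),b.round(1),(b-a)[0].round(1))
E
```

```text
[0.5491 0.3041 0.074 ] [3.132 0.244 0.006] 0.026597123249981307
yaw 8.903535056715477
[274.1  70.7] [  127    26   294    88 23066]
[276.1 266.1] [ 237  251   79   32 2396]
[275.8 316.1] [ 244  300   65   35 2051]
[-28.5  -1.5  12. ] [-18.76604148 -12.55877206  43.88465869]
254 237 315 79
262 238 314 77
270 239 313 75
278 240 312 73
302 244 308 65
310 245 307 63
318 245 306 62
326 247 305 59
334 251 300 50
flat 0.02 [236.4 266.4] [314.  266.4] 77.6
flat 0.007 [239.4 286.2] [311.2 286.2] 71.8
flat -0.007 [242.1 304.4] [308.5 304.4] 66.4
flat -0.02 [244.3 319.1] [306.4 319. ] 62.1
flat -0.035 [246.5 333.8] [304.3 333.7] 57.8
flat -0.04 [247.1 338.2] [303.6 338.2] 56.5
```

Flat: the rib's widths match the flat prediction within 1 px, and there's a hard stop at TCP z 0.074. I'll unload the push, then release.

step_arm(
  increments=[0, 0, 0, -3, 0, 0, 0, 0, -3, 0, 0, 0, 0, 0, 0, 0.4, 0, 0, 0, 0, 0.5, 0, 0, 0, 0, 0.6, 0, 0, 0, 0, 0.6, 0, 0, 0, 0, 0.6, 0, 0, 0, 0],
)

```text
time: 14.92
eef_pos: [0.5483, 0.3037, 0.074]
tool_rot: [-3.132, -0.245, 0.001]
ft_force: [0.3, 0.2, 0.8]
grip_width: 0.0511
gripper_force: 0.0
```

```bash
python3 look.py w8; python3 - <<'E'
from slot import *
P=status.sense();print(rk(P['eef_pos']),P['ft_force'])
c=cam("wrist");W=np.load("w8.npy")
h=cv2.cvtColor(W,cv2.COLOR_RGB2HSV)
m=(h[...,0]>=18)&(h[...,0]<=34)&(h[...,1]>110)&(h[...,2]>60)
for r in range(246,350,12):
    q=np.where(m[r,200:350])[0]
    if len(q)>10: print(r,200+q.min(),200+q.max(),q.max()-q.min()+1)
for x in(.02,-.007,-.02,-.035,-.04):
    a,b=proj(c,sp(-.001+x,.0125,.05)),proj(c,sp(-.001+x,-.0155,.05));print("flat",x,a.round(1),b.round(1),(b-a)[0].round(1))
E
```

```text
[0.5483 0.3037 0.074 ] [-3.132e+00 -2.450e-01  1.000e-03] 0.05112718200935589
yaw 8.927490661883319
[273.1  68.4] [  126    23   295    88 23277]
[276.6 268.5] [ 238  249   78   41 3009]
[227.2 292.8] [224 280   8  22 104]
[276.4 321.6] [ 245  306   64   33 1947]
[-29.4  -1.8  12.1] [-0.20706181 -0.50037183 -0.22247144]
258 239 314 76
270 240 313 74
282 225 311 87
306 246 307 62
318 246 307 62
330 248 305 58
flat 0.02 [235.6 264.7] [313.3 264.7] 77.7
flat -0.007 [241.4 302.7] [307.8 302.7] 66.4
flat -0.02 [243.6 317.4] [305.7 317.4] 62.1
flat -0.035 [245.9 332.1] [303.6 332.1] 57.8
flat -0.04 [246.5 336.5] [303.  336.5] 56.5
```

step_arm(
  increments=[0.6, 0, 0, -10, 0, 0.6, 0, 0, -20, 0, 0.6, -10, 0, -30, 0, 0.6, -25, 0, -30, 0, 0.6, -35, 0, -20, 0, 0.6, -35, 0, -20, 0, 0.6, -35, 0, -20, 0, 0.6, -20, 20, 0, 0, 0.6, 0, 30, 0, 0, 0.6, 0, 30, 0, 0, 0.6, 0, 30, 0, 0, 0.6, 0, 0, 0, 0],
)

```text
time: 15.97
eef_pos: [0.4086, 0.1643, 0.2252]
tool_rot: [3.13, 0.233, 0.002]
ft_force: [1.1, -0.8, 0.3]
grip_width: 0.0514
gripper_force: 0.0
```

```bash
python3 - <<'E'
from slot import *
T=eyes.read_camera("top");S=eyes.read_camera("scene");W=eyes.read_camera("wrist");ct,cs=cam("top"),cam("scene")
a=cv2.resize(T[110:270,70:400],(660,320));b=cv2.resize(S[140:340,180:460],(364,260));w=cv2.resize(W,(347,260))
im=np.zeros((580,720,3),np.uint8);im[:320,:660]=a;im[320:,:364]=b;im[320:,364:711]=w;save(im,"fin")
for n,c,M in(("top",ct,T),("scene",cs,S)):
  print(n,"red",[(ce.round(1).tolist(),int(s[4])) for ce,s,_ in blobs(M,"red",(200,120,330,280))])
S1=S0-RY*.0015
for n,c in(("top",ct),("scene",cs)):
  print(n,[proj(c,sp(-.004+x,y,.05,S1)).round(1).tolist() for x,y in((.04,.014),(.04,-.014),(-.04,-.014),(-.04,.014))])
for n,M in(("top",T),("scene",S)):
  print(n,[(ce.round(1).tolist(),s.tolist()) for ce,s,_ in blobs(M,"yellow",(140,140,185,205) if n=="top" else (355,240,400,310))])
P=status.sense();print(P['eef_pos'],P['time'])
E
```

```text
top red [([314.2, 135.5], 148), ([278.7, 177.7], 162), ([279.7, 230.8], 172)]
scene red [([276.6, 180.3], 161), ([260.3, 224.3], 158), ([210.4, 254.2], 154)]
top [[151.1, 163.5], [161.4, 162.1], [166.9, 189.7], [156.9, 191.0]]
scene [[382.4, 265.2], [371.6, 263.4], [371.7, 245.1], [382.0, 246.8]]
top [([153.9, 143.4], [140, 141, 28, 6, 75]), ([157.6, 167.9], [152, 161, 12, 14, 134]), ([160.6, 183.9], [156, 180, 11, 10, 84])]
scene [([377.0, 249.3], [372, 246, 11, 8, 74]), ([376.8, 258.9], [372, 257, 11, 5, 41]), ([375.6, 270.5], [371, 268, 10, 6, 41]), ([375.4, 285.2], [359, 275, 34, 21, 484])]
[0.4073616  0.17054835 0.22509813] 16.1167
```

View pics/fin.png

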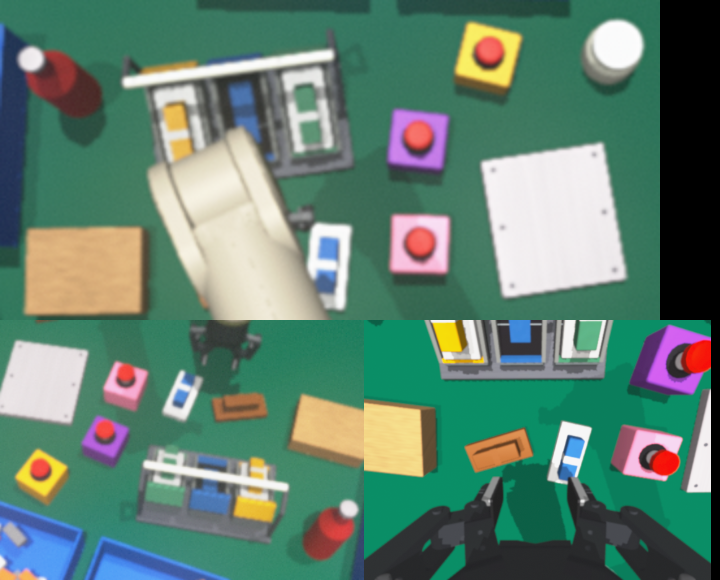

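The final view shows the yellow block flat in its slot, base inside the walls like the fixed green one. The stop is down (about 1 px lower in both views), and the other objects haven't moved.

```bash
python3 -c "
from station import env,status
print(status.sense()['qvel'].round(3));print(env.sign_off())"
```

```text
[-0.019  0.013 -0.023 -0.006 -0.003 -0.005 -0.002]
the job is handed in; nothing more can be done
None
```

The yellow box's stop was pressed to its hard stop and left down, then the yellow block was set flat in its yellow slot (it settled a few mm down onto the low wall on release), and I handed the job in at about 16 s; the sign-off gave no verdict.

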